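# Clamp a loaf for slicing with a ratchet bar clamp and keep holding it

### The job

Hold the loaf for slicing: pump the ratchet trigger of the bar clamp on the bread board, squeezing it towards the fixed handle and letting it spring back, until the jaw's sprung rubber pad has met the loaf and holds it firmly against the wooden end stop, with the pad pushed in about half of its spring travel and never all the way, which would crush the crust. Work the jaw only by the trigger, do not push the jaw or the loaf by hand, and leave the bowl, jar and bun alone. Finish while still holding the trigger squeezed in: do not let it go.

Things in the scene. Friction and masses are not known exactly. Their poses are not given: they have to be found in the camera images.
- clamp: Slicing stand fixed to the bench: wooden board 490 x 150 x 18 mm (x = -140 to 350) carrying, along its x axis, a ratchet bar clamp, the loaf, and at the +x end a wooden stop. Origin on the bench below the trigger's pivot; x along the clamp's bar from trigger to loaf, z up. The sliding steel bar is 12 x 16 mm, its axis 56 mm above the bench; it sticks out behind the housing.
- trigger_pivot (a point): The trigger's pivot pin, 124 mm above the bench; the trigger turns about the stand's y axis through it. Axes as clamp. The grey housing around it (x = -75 to 35 mm, 54 mm wide) is 130 mm high. The fixed black handle, 26 x 30 mm, stands on it at x = -75 to -49 mm, its top 212 mm above the bench.
- trigger (a joint): Trigger angle (rad): 0 = rest, paddle leaning 0.18 from upright to the loaf (+x); grows as it is squeezed towards the handle (-x), stop at 0.36; a spring returns it (2 to 3 N at the paddle). A squeeze first takes up 0 to 0.15 rad of play until the pawl meets a tooth, then drives the jaw about 40 mm per rad. Each newton on the loaf adds about 0.55 N at the paddle, jaw friction about 2 N.
- paddle: The trigger's paddle, the upright black plate in front of (+x of) the fixed handle: 12 mm thick (x), 24 mm wide (y), reaching from 17 to 95 mm from the pivot. At rest its top is 217 mm above the bench and about 55 mm of free space lies between it and the handle; it turns with the trigger. Origin on the pivot.
- paddle_grip (a point): Centre of the paddle's upper half, 72 mm from the pivot along the paddle (about 195 mm above the bench): the place to pinch it across its 24 mm width or to push it. It moves with the trigger.
- jaw (a joint): How far the toothed bar with the jaw plate has been driven towards the loaf (m), 0 to 0.130; starts between 0 and 0.040. Ratchet teeth every 6 mm: a full squeeze and release nets about 12 mm. When the trigger is let back the jaw stays, save that with the pad pressed it may slip back up to 6 mm to the tooth behind.
- jaw_plate: Grey upright jaw plate, 10 x 60 x 60 mm, on the front end of the bar. Origin on the bar's axis 76 mm behind (-x of) the plate's centre. Not to be pushed by hand.
- pad (a joint): How far the sprung pad has been pushed back towards the jaw plate (m): 0 = free, the pad standing 24 mm off the plate on a steel stem; 0.024 = all the way home. The spring is 700 N/m, so 0.011 is about 8 N on the loaf.
- pad_block: The black rubber pad in front of the jaw plate, 10 mm thick, 56 mm wide, 50 mm tall. Origin on the bar's axis 110 mm behind the pad's centre.
- pad_face (a point): Centre of the pad's front face, the face that meets the loaf; 56 mm above the bench. Axes as clamp.
- stop: The wooden end stop at the board's far end, 14 mm thick, 100 mm wide, its top 103 mm above the bench; fixed. Origin as clamp.
- stop_face (a point): Centre of the end stop's face towards the clamp, 56 mm above the bench. Axes as clamp.
- loaf: A crusty brown tin loaf, 110 mm long (its x, along the bar), 92 mm wide, 96 mm tall, 0.27 to 0.53 kg, standing loose on the board between pad and stop, 5 to 25 mm short of the stop; the pad slides it home. Origin at the centre of its underside.
- bowl: Bystander: small round steel bowl, 100 mm across, 50 mm tall. Origin at the centre of its underside.
- jar: Bystander: clear jar with a steel lid, 72 mm across, 105 mm tall. Origin at the centre of its underside.
- bun: Bystander: round bread bun, 86 mm across, 47 mm tall. Origin at the centre of its underside.
Mind the look-alikes: they are no part of the job. Leave any blue or yellow look-alike of the loaf alone.

How it is judged:
By the outcome, as a careful person would: the job done as asked, in the order asked, and still so for the second after the job is handed in, while the arm keeps its last pose, push and grip.
It also fails if it takes over 61 s, if anything falls off the work surface, if the arm or the gripper's body presses on something with over 40 N, if the wrist force passes 120 N, or if a joint passes its speed limit or range.

### The arm

A 6-joint arm with a two-finger parallel gripper is mounted at the origin on the work surface. World frame = base frame: x ahead of the robot, y to its left, z up, the work surface at z = 0. Lengths are in mm, angles in rad, forces in N, time in s.
With the tool pointing down it reaches from about 350 to 775 mm from the base axis. Payload 7.3 kg.
Tool frame: the origin (TCP) lies on the centre line of the jaws, within the pads' length; the fingertips stand bot.tip_reach ahead of it and the grasp point (between the pads) lies 6 mm ahead of it (bot.tip_reach is the distance from the TCP to the fingertips, in mm); z points along the fingers, y is the direction in which the jaws open and shut (so a half turn about z gives the same grasp; the last joint's range is limited). The gripper opens to 92 mm and grips with 3 to 60 N. Pads are 19 mm wide; open, the fingers measure 130 mm over their backs; the gripper's body (75 mm by 190 mm) begins 47 mm behind the grasp point.
Start: joints at [-1.32, 0.342, 1.524, -0, 1.275, -0.146], TCP at [202.919, -484.217, 251.741] pointing down, gripper open.
Joint ranges: [-2.53, 2.53], [-0.77, 2.02], [0.04, 2.7], [-1, 4.14], [0.28, 2.66], [-3.11, 3.11]. Speed limits (rad/s): [2.57, 2.57, 3.14, 3.14, 3.14, 3.14].

### API

Orientations are given as [roll, pitch, yaw] about the fixed x, y, z axes, in that order (R = Rz(yaw) Ry(pitch) Rx(roll)).
In Python, from plant import bot gives the robot as it stands.
- The arm moves only by the tool step_arm, never from a script. Its argument "deltas" is a list of rows, each a list of 6 numbers: the shift along the tool's x, y, z in mm, then the turn, a rotation vector about the tool's x, y, z in rad. A call has 1 to 5 rows; each row is the pose to reach, as a shift and turn from the pose commanded when the call began, along the tool's axes at that moment; what a row does not reach only later rows make up. A row lasts 1/12 s, in which the tool goes at most 41.7 mm and 7.16 degrees, less where a joint would pass 70% of its speed; a pose out of reach is approached as far as the arm can. A call with a gripper value outside its range is refused whole. "fingers" is the finger opening in mm, from 0 to 91.8, set as the call begins (left out, the last holds). The fingers move at their own pace and stop on an object; the grip force is fixed at half the most. Time passes only in rows, so rows that repeat a pose let the fingers close. It gives the time, the measured TCP pose, the force and the opening at its end, in the units of the state.
- bot.get_obs(): the state, without advancing time (a new reading comes with each control period).
- bot.capture(name): name is "scene" or "top" or "wrist"; returns a dict with "color" (400x640x3 uint8, red, green, blue), "fx", "fy", "cx", "cy" (pixels), "k1" (the pictures are not rectified: a ray, as slopes to the right and down, at radius r is drawn at 1 + k1 r^2 times it, then the intrinsics apply), "R" (3x3) and "t" (3): a world point X has camera coordinates R X + t. Camera axes: x right, y down, z forward; pixel columns grow to the right and rows downward; lengths in mm; the calibration is good to about 2 mm. A picture is of the moment at which its call begins. There is no depth.
- bot.close_job(): hands the job in, once; it reports no verdict.
Trained networks look in a picture, given as the dict that the camera call returned (one of the last four; its "shot" number tells which), for a name from the list of things; names that differ only in an ending like _2 or _b are one class to them, and where a whole thing is asked for, a point or a joint stands for the part that bears it (a point fixed in the world has none). Each returns a list of dicts, best first, with "p" (0 to 1); they miss things now and then, are a little off and sometimes report something else, mostly with a low value. They report only what shows in the picture. A call takes as long as a camera call. They do not tell look-alikes from the thing itself.
- bot.boxes_of(query, picture): "rect" ([centre column, centre row, width, height] in pixels, round what is visible of it).
The state is a dict: "time": time; "joint_positions": joint angles; "dq": joint speeds; "tau": joint torques, N m; "tool_pos": TCP position; "tcp_rot": TCP orientation; "contact_force": force on the tool from outside, world axes, zero at the start; "moment": the same for the moment, N m; "grip_width": finger opening in mm.
Only numpy, scipy, OpenCV 4.12 (cv2) and the standard library are available. Lean on these libraries where they do the work, as an engineer would, in place of code of your own. Each camera call takes 0.05 s, during which the arm holds its last target. There are 200 camera calls.

## Working session

There is one attempt and no reset: what is moved stays moved. The work goes in short steps, Python scripts to look and compute and a tool call to move; the robot and the scene stay as the last step left them, time stands still between calls to the robot, and variables do not carry over. Pictures are saved under pics/ and viewed, about 8 in all and at most 12, crops included, and the job is handed in when it is done.

Besides the shell and the picture viewer there is one more tool, called after "Call:" by a JSON object that holds its "method" and its "body". step_arm: Moves the arm, as the interface text tells. Its arguments: {"type":"object","properties":{"deltas":{"type":"array"},"fingers":{"type":"number"}},"required":["deltas"]}

```bash
ls; mkdir -p pics
cat > h.py <<'E'
import numpy as np, cv2
from plant import bot
def K(c): return np.array([[c['fx'],0,c['cx']],[0,c['fy'],c['cy']],[0,0,1.]])
def proj(c,X):
    p=(np.asarray(c['R'])@np.atleast_2d(X).T).T+np.asarray(c['t']); s=p[:,:2]/p[:,2:]
    s=s*(1+c['k1']*(s**2).sum(1,keepdims=True)); return s*[c['fx'],c['fy']]+[c['cx'],c['cy']]
def ray(c,uv):
    d=np.array([c['k1'],0,0,0,0],float)
    s=cv2.undistortPoints(np.array([[uv]],float),K(c),d)[0,0]
    R=np.asarray(c['R']);return -R.T@np.asarray(c['t']), R.T@np.array([s[0],s[1],1])
def atz(c,uv,z):
    o,d=ray(c,uv); return o+d*(z-o[2])/d[2]
def save(c,n): cv2.imwrite('pics/'+n,c['color'][:,:,::-1])
E
python3 - <<'E'
from h import *
print(bot.tip_reach, bot.get_obs())
for n in ['scene','top']:
    c=bot.capture(n); save(c,n+'1.png'); print(n,c['fx'],c['k1'],c['R'],c['t'])
    for q in ['clamp','paddle','paddle_grip','trigger_pivot','pad_face','stop_face','stop','loaf','jaw_plate','pad_block','bowl','jar','bun']:
        try: r=bot.boxes_of(q,c)
        except Exception as e: r=[]; print(q,e)
        print(q,[(round(x['p'],2),np.round(x['rect']).astype(int).tolist()) for x in r[:3]])
E
```

```text
pics
25.0 {'time': 0.0, 'joint_positions': array([-1.32004438e+00,  3.42732571e-01,  1.52503773e+00, -6.01669152e-06,
        1.27540677e+00, -1.46020778e-01]), 'dq': array([-1.71858046e-03,  5.06840538e-05, -2.52851989e-04, -1.32683754e-04,
        2.36245697e-04,  1.29063311e-03]), 'tau': array([-1.01857040e-03, -4.31249356e+01, -2.44216096e+01,  7.16721453e-02,
        5.60266385e-02, -1.13849144e-04]), 'tool_pos': array([ 202.79637401, -483.83766357,  251.03259916]), 'tcp_rot': array([-3.14002426e+00, -2.24844380e-04,  3.96774305e-01]), 'contact_force': array([-0.24122013,  0.29098475, -0.75873547]), 'moment': array([-0.01121412, -0.00581032, -0.01321308]), 'grip_width': 91.94059754616829}
scene 395.5520549936118 0.019631298074946218 [[ 0.62918789  0.77710792 -0.01502926]
 [ 0.49530249 -0.41577505 -0.76276245]
 [-0.59899753  0.47247686 -0.64650412]] [-272.07601957 -206.49812174 1410.70485738]
clamp [(0.86, [301, 210, 177, 122]), (0.21, [173, 273, 38, 35])]
paddle [(0.76, [271, 176, 7, 32])]
paddle_grip [(0.62, [276, 171, 4, 34])]
trigger_pivot [(0.73, [300, 206, 179, 123])]
pad_f
[... 496 characters left out ...]
615  0.02240151 -0.1445345 ]
 [ 0.14414729 -0.01803915 -0.98939181]] [-90.05727294 519.83299103 955.79620691]
clamp [(0.74, [316, 229, 223, 66])]
paddle [(0.47, [356, 224, 14, 17])]
paddle_grip [(0.56, [357, 225, 8, 14])]
trigger_pivot [(0.68, [318, 230, 220, 65])]
pad_face [(0.68, [311, 227, 9, 32])]
stop_face [(0.88, [320, 230, 222, 65]), (0.49, [251, 227, 49, 42])]
stop [(0.72, [218, 223, 18, 47]), (0.56, [314, 230, 11, 19])]
loaf [(0.95, [194, 311, 55, 54]), (0.93, [244, 153, 55, 56]), (0.92, [251, 229, 50, 38])]
jaw_plate []
pad_block [(0.48, [308, 228, 7, 21])]
bowl [(0.59, [332, 107, 38, 42])]
jar [(0.58, [424, 139, 33, 36]), (0.3, [331, 108, 38, 43])]
bun [(0.98, [462, 233, 28, 35])]
```

Run:
```python
from h import *
a=cv2.imread('pics/scene1.png')[100:360,120:460]; b=cv2.imread('pics/top1.png')[80:360,150:500]
b=cv2.resize(b,(800,640))[:, :]; a=cv2.resize(a,(784,600))
cv2.imwrite('pics/s1c.png',a)
b=cv2.resize(cv2.imread('pics/top1.png')[150:300,190:490],(800,400)); cv2.imwrite('pics/t1c.png',b)
```

```text
(no output)
```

View pics/s1c.png

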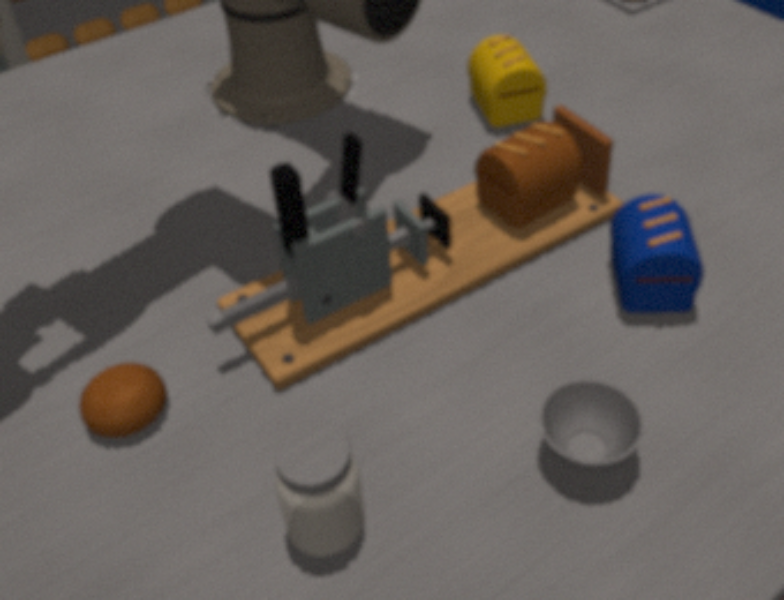

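View pics/t1c.png

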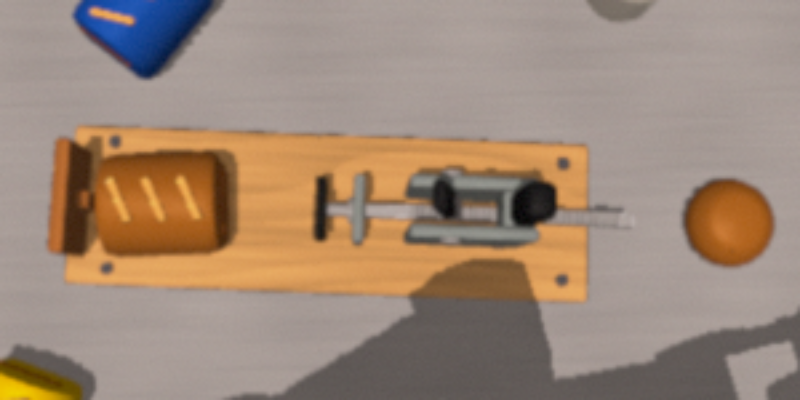

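The top crop shows the board as a rectangle, corners about (77,126), (588,145), (588,300), (66,283). The fixed handle is at (533,203), the paddle at (445,197), the pad at (320,208), the jaw plate at (360,208), the loaf from x=98 to 228, and the stop on the left. The blue and yellow loaves are look-alikes.

```bash
cat >> h.py <<'E'
from scipy.optimize import least_squares
E
python3 - <<'E'
from h import *
c=bot.capture('top'); s=bot.capture('scene')
f=lambda p:(np.array(p)*300/800+[190,150])
g=lambda p:(np.array(p)*340/784+[120,100])
# board corners (clamp x,y,z) -> pixel
obj=np.array([[350,-75,18],[-140,-75,18],[-140,75,18],[350,75,18]],float)
top=[f(p) for p in [(77,126),(588,145),(588,300),(66,283)]]
sc={2:None}
so=np.array([[350,-75,18],[-140,-75,18],[-140,75,18]],float); 
sp=[g(p) for p in [(622,203),(279,389),(219,300)]]
def W(q,X):
    a=q[2];return np.c_[q[0]+X[:,0]*np.cos(a)-X[:,1]*np.sin(a),q[1]+X[:,0]*np.sin(a)+X[:,1]*np.cos(a),X[:,2]]
for mode in (0,1,2):
    def r(q):
        o=[]
        if mode!=1:o+=list((proj(c,W(q,obj))-top).ravel())
        if mode!=0:o+=list((proj(s,W(q,so))-sp).ravel())
        return o
    q=least_squares(r,[450,0,1.57]).x; print(q,np.round(r(q),1))
R=lambda P:[round(v,1) for v in ((P[0]-q[0])*np.cos(q[2])+(P[1]-q[1])*np.sin(q[2]),-(P[0]-q[0])*np.sin(q[2])+(P[1]-q[1])*np.cos(q[2]))]
np.save('q.npy',q)
print('pad top',R(atz(c,f((320,180)),81)),R(atz(c,f((320,208)),81)),'plate',R(atz(c,f((360,208)),86)))
print('padface front edge bottom', R(atz(c,f((314,208)),81)))
print('loaf ends low',R(atz(c,f((234,200)),18)),R(atz(c,f((228,200)),60)),R(atz(c,f((98,205)),60)))
print('paddle top',R(atz(c,f((445,197)),215)),'handle',R(atz(c,f((535,203)),212)))
a=q[2]
for d,z in ((13+0,195),(-62,212)):
    X=W(q,np.array([[d,0,z]])); print(d,X,proj(c,X),proj(s,X))
E
```

```text
[ 450.87273059 -173.47041       1.51282098] [-0.7 -0.4  0.9 -0.8  0.6  0.7 -0.8  0.3]
[ 463.32853049 -169.77447469    1.52738607] [ 1.4 -0.8  0.1 -1.  -1.4  1.2]
[ 455.41486898 -171.36916669    1.52051693] [-1.8 -1.1 -0.3 -3.  -0.1 -1.5 -1.4 -0.4 -0.5 -1.4 -2.6 -2.9 -3.4 -0.5]
pad top [np.float64(111.1), np.float64(-20.1)] [np.float64(110.3), np.float64(4.7)] plate [np.float64(75.2), np.float64(4.2)]
padface front edge bottom [np.float64(115.6), np.float64(4.8)]
loaf ends low [np.float64(193.1), np.float64(-6.0)] [np.float64(193.9), np.float64(-2.1)] [np.float64(310.7), np.float64(5.7)]
paddle top [np.float64(12.2), np.float64(5.3)] handle [np.float64(-56.7), np.float64(7.8)]
13 [[ 456.06822578 -158.38559534  195.        ]] [[355.6811568  222.22999829]] [[270.90622798 167.17982598]]
-62 [[ 452.29885961 -233.29081464  212.        ]] [[393.24190724 222.35520613]] [[241.58065463 173.07608092]]
```

Call:
{"method": "step_arm", "body": {"deltas": [[34,-19,-10,0,0,-0.11],[68,-38,-20,0,0,-0.22],[102,-57,-30,0,0,-0.33],[136,-76,-40,0,0,-0.44],[170,-95,-40,0,0,-0.55]], "fingers": 60}}

```text
time: 1.92
tool_pos: [324.2, -330.0, 293.7]
tcp_rot: [3.138, 0.001, 0.952]
contact_force: [0.0, -0.1, -0.0]
grip_width: 63.4
```

```bash
cat >> h.py <<'E'
from scipy.spatial.transform import Rotation as Ro
def to(q,cx,cy,z,lean=0.,dyaw=0):
    "delta in tool axes from the measured pose to clamp-frame pose"
    o=bot.get_obs(); T=Ro.from_euler('xyz',o['tcp_rot'])
    a=q[2]; p=np.array([q[0]+cx*np.cos(a)-cy*np.sin(a),q[1]+cx*np.sin(a)+cy*np.cos(a),z])
    G=Ro.from_euler('z',a+dyaw)*Ro.from_euler('y',lean)*Ro.from_euler('x',np.pi)
    return np.round(np.r_[T.inv().apply(p-o['tool_pos']),(T.inv()*G).as_rotvec()],3)
Q=np.array([452,-173,1.515])
E
python3 - <<'E'
from h import *
o=bot.get_obs();print(o['time'],o['tool_pos'],o['tcp_rot'])
print(to(Q,14,0,290),to(Q,14,0,200.7,.18))
E
```

```text
1.9167 [ 324.16102791 -330.04875644  293.67958757] [3.13799551e+00 1.19396861e-03 9.51605767e-01]
[ 2.13928e+02  5.46900e+00  3.44400e+00  3.00000e-03  2.00000e-03
 -5.63000e-01] [ 2.14034e+02  5.14800e+00  9.27430e+01 -4.80000e-02 -1.73000e-01
 -5.62000e-01]
```

Call:
{"method": "step_arm", "body": {"deltas": [[40,1,0,0,0,-0.11],[80,2,0,0,0,-0.22],[120,3,1,0,0,-0.33],[160,4,2,0,0,-0.44],[197,5,3,0,0,-0.56]]}}

```text
time: 2.33
tool_pos: [443.1, -171.9, 288.9]
tcp_rot: [3.141, 0.0, 1.512]
contact_force: [0.5, -0.3, -0.6]
grip_width: 59.6
```

Run:
```python
from h import *
o=bot.get_obs();print(o['time'],o['tool_pos'],o['tcp_rot'])
print(to(Q,14,0,290),to(Q,14,0,200.7,.18))
t=bot.capture('top'); c=bot.capture('wrist'); save(t,'top2.png')
for q in ['paddle','jaw_plate','pad_block']:
    for n,k in (('w',c),('t',t)):
        print(n,q,[(round(x['p'],2),np.round(x['rect']).astype(int).tolist()) for x in bot.boxes_of(q,k)[:2]])
im=c['color'][:,:,::-1].copy()
a=Q[2]
for X,col in (((14+3,0,217),(0,0,255)),((-62,0,212),(0,255,0)),((-75,27,130),(255,0,0)),((35,-27,130),(255,0,0))):
    P=[Q[0]+X[0]*np.cos(a)-X[1]*np.sin(a),Q[1]+X[0]*np.sin(a)+X[1]*np.cos(a),X[2]]
    u=proj(c,P)[0]; print(X,u); cv2.circle(im,(int(u[0]),int(u[1])),3,col,1)
cv2.imwrite('pics/w2.png',im)
```

```text
2.3333 [ 443.11258659 -171.87503799  288.93400576] [3.14095547e+00 1.96258920e-04 1.51248954e+00]
[ 1.3395e+01  8.9030e+00 -1.0630e+00  1.0000e-03  0.0000e+00 -3.0000e-03] [ 1.3412e+01  8.8460e+00  8.8237e+01  0.0000e+00 -1.8000e-01 -3.0000e-03]
w paddle [(0.62, [323, 193, 39, 22])]
t paddle [(0.74, [425, 141, 34, 37])]
w jaw_plate []
t jaw_plate []
w pad_block [(0.7, [321, 78, 53, 15])]
t pad_block [(0.47, [310, 227, 9, 19])]
(17, 0, 217) [321.56868796 201.29771523]
(-62, 0, 212) [319.75825759 296.19726975]
(-75, 27, 130) [291.97222605 261.86627339]
(35, -27, 130) [347.06273161 158.30251637]
```

View pics/w2.png

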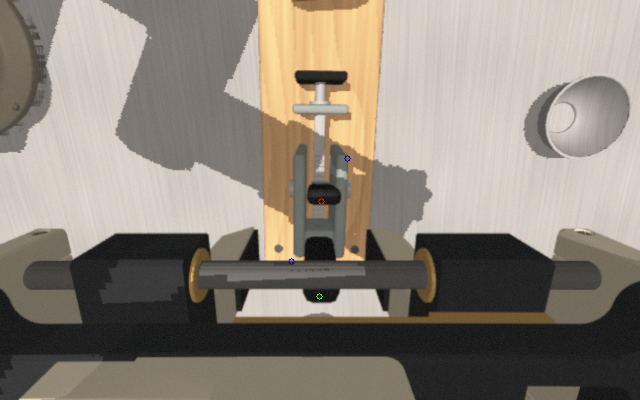

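The wrist view shows the paddle top at about (323,190), the handle at (320,275), the pad at (321,77), the jaw plate at (321,108), and the housing's front end at row 147. My model puts everything about 10 px too far back, so I'll refit from this view.

Run:
```python
from h import *
c=bot.capture('wrist')
def R(P,q=Q): 
    a=q[2];d=P[:2]-q[:2]; return np.round([d[0]*np.cos(a)+d[1]*np.sin(a),-d[0]*np.sin(a)+d[1]*np.cos(a)],1)
print('cam',-np.asarray(c['R']).T@np.asarray(c['t']))
for n,uv,z in [('paddle top 17',(323,190),217),('housing front 35',(320,147),130),('housing left',(294,150),130),('housing right',(347,150),130),('pad top edge face',(321,71.5),81),('pad rear',(321,82),81),('plate c',(321,107),86),('screwL',(278,249),18),('screwR',(354,249),18),('board L',(263,30),18),('board R',(384,30),18),('boardL2',(264,220),18),('boardR2',(374,220),18)]:
    print(n,R(atz(c,uv,z)),atz(c,uv,z).round(1))
```

```text
cam [ 446.12170385 -103.72200452  421.92434373]
paddle top 17 [16.7  2.9] [ 450.  -156.2  217. ]
housing front 35 [36.8  2.7] [ 451.3 -136.1  130. ]
housing left [34.3 27.6] [ 426.4 -137.2  130. ]
housing right [ 33.7 -23. ] [ 476.8 -140.7  130. ]
pad top edge face [109.4   0.2] [458.  -63.8  81. ]
pad rear [99.2  0.2] [457.3 -74.   81. ]
plate c [73.9  0.4] [455.7 -99.2  86. ]
screwL [-121.1   61.5] [ 383.8 -290.5   18. ]
screwR [-122.4  -48.3] [ 493.4 -297.9   18. ]
board L [163.7  67.3] [393.9  -5.8  18. ]
board R [161.8 -76.8] [537.7 -15.7  18. ]
boardL2 [-76.5  79.3] [ 368.5 -244.9   18. ]
boardR2 [-78.3 -75.3] [ 522.8 -255.3   18. ]
```

Run:
```python
from h import *
print(to(Q,14,0,290))
c=bot.capture('wrist')
im=c['color'][:,:,::-1].copy()
a=Q[2]
for X,col in (((17,0,217),(0,0,255)),((-62,0,212),(0,255,0)),((-75,27,130),(255,0,0)),((35,-27,130),(255,0,0)),((35,27,130),(255,0,0)),((-140,75,18),(0,255,255)),((100,75,18),(0,255,255)),((100,-75,18),(0,255,255))):
    P=[Q[0]+X[0]*np.cos(a)-X[1]*np.sin(a),Q[1]+X[0]*np.sin(a)+X[1]*np.cos(a),X[2]]
    u=proj(c,P)[0]; print(X,u.round()); cv2.circle(im,(int(u[0]),int(u[1])),3,col,1)
cv2.imwrite('pics/w3.png',im)
```

```text
[ 1.6778e+01  1.0133e+01 -1.2470e+00 -0.0000e+00  0.0000e+00 -1.1000e-02]
(17, 0, 217) [327. 190.]
(-62, 0, 212) [327. 286.]
(-75, 27, 130) [297. 255.]
(35, -27, 130) [351. 149.]
(35, 27, 130) [295. 149.]
(-140, 75, 18) [269. 261.]
(100, 75, 18) [260.  87.]
(100, -75, 18) [380.  85.]
```

View pics/w3.png

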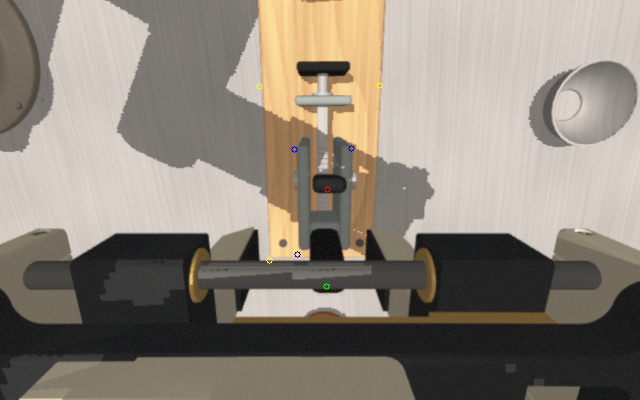

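The arm had still been settling in the earlier picture. In this one the paddle top is at (329,182), the housing's front end is at row 139 (columns 299–353), the pad at (323,68), and the plate at (324,101).

Run:
```python
from h import *
c=bot.capture('wrist'); save(c,'w4.png')
def R(P,q=Q): 
    a=q[2];d=P[:2]-q[:2]; return np.round([d[0]*np.cos(a)+d[1]*np.sin(a),-d[0]*np.sin(a)+d[1]*np.cos(a)],1)
for n,uv,z in [('paddle top 17',(329,182),217),('housing front 35 left',(299,139),130),('housing right',(353,139),130),('pad face',(323,62),81),('pad c',(323,69),81),('plate c',(324,101),86),('board L',(260,30),18),('board R',(385,30),18),('boardL2',(270,220),18),('boardR2',(377,220),18)]:
    print(n,R(atz(c,uv,z)),atz(c,uv,z).round(1))
t=bot.capture('top')
print(np.abs(c['color'].astype(int)-cv2.imread('pics/w3.png')[:,:,::-1]).mean())
print(bot.get_obs()['time'])
# top view refit with housing: where does the top camera put paddle (356,224)@~210 ,stop
for n,uv,z in [('paddle',(356.5,224.5),210),('padc',(310,228),81),('plate',(325,228),86),('bdR1',(410.5,204),18),('bdR2',(410.5,262),18)]: print('top',n,R(atz(t,uv,z)))
```

```text
paddle top 17 [22.4 -1.3] [ 454.6 -150.7  217. ]
housing front 35 left [44.6 22.5] [ 432.1 -127.2  130. ]
housing right [ 44.  -28.5] [ 482.9 -130.6  130. ]
pad face [118.6  -2. ] [460.6 -54.7  81. ]
pad c [111.9  -2. ] [460.2 -61.4  81. ]
plate c [80.  -2.8] [459.3 -93.2  86. ]
board L [163.8  70.9] [390.4  -5.5  18. ]
board R [161.9 -78.1] [539.  -15.7  18. ]
boardL2 [-76.5  70.8] [ 377.1 -245.4   18. ]
boardR2 [-78.2 -79.6] [ 527.1 -255.5   18. ]
2.1873763020833334
2.9333
top paddle [14.3  2.9]
top padc [112.1   2. ]
top plate [77.   1.3]
top bdR1 [-138.4  -72.5]
top bdR2 [-138.8   73.5]
```

```bash
sed -i 's/^Q=.*/Q=np.array([454.5,-169.5,1.515])/' h.py
python3 - <<'E'
from h import *
print(to(Q,14,0,290),to(Q,14,0,201,.18))
E
```

```text
[ 2.0053e+01  1.2201e+01 -1.2130e+00  0.0000e+00  0.0000e+00 -1.0000e-02] [ 2.0072e+01  1.2190e+01  8.7787e+01 -1.0000e-03 -1.8000e-01 -1.0000e-02]
```

Call:
{"method": "step_arm", "body": {"deltas": [[29,12,10,0,-0.1,-0.01],[29,12,38,0,-0.18,-0.01],[25,12,60,0,-0.18,-0.01],[20,12,88,0,-0.18,-0.01],[20,12,88,0,-0.18,-0.01]]}}

```text
time: 3.35
tool_pos: [452.9, -154.1, 196.5]
tcp_rot: [-3.132, 0.177, 1.518]
contact_force: [-0.4, -0.1, -1.0]
grip_width: 60.2
```

Run:
```python
from h import *
s=bot.capture('scene'); c=bot.capture('wrist')
o=bot.get_obs();print(o['time'],o['tool_pos'],o['tcp_rot'],o['contact_force'])
print(to(Q,14,0,201,.18))
b=s['color'][:,:,::-1][120:280,200:420]; a=cv2.resize(b,(800,582)); cv2.imwrite('pics/s3.png',a)
save(c,'w5.png')
```

```text
3.45 [ 455.14685507 -155.03193026  200.77264768] [-3.13922552  0.1795259   1.51608481] [-0.18809625  0.36672417  0.41534982]
[-0.515  0.16  -0.138 -0.002 -0.     0.001]
```

View pics/s3.png

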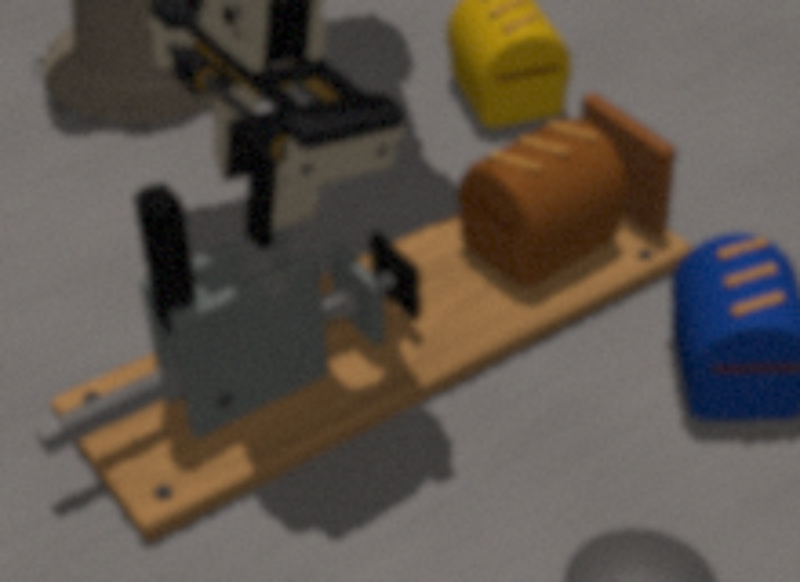

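The near finger at (262,190) hides the paddle, and there is no contact force. I'll close on the paddle now.

Call:
{"method": "step_arm", "body": {"deltas": [[0,0,0,0,0,0],[0,0,0,0,0,0],[0,0,0,0,0,0]], "fingers": 10}}

```text
time: 3.7
tool_pos: [456.1, -155.1, 202.2]
tcp_rot: [3.14, 0.181, 1.516]
contact_force: [-0.5, -0.4, 0.1]
grip_width: 44.3
```

Call:
{"method": "step_arm", "body": {"deltas": [[0,0,0,0,0,0],[0,0,0,0,0,0]]}}

```text
time: 3.87
tool_pos: [455.6, -154.9, 201.4]
tcp_rot: [3.141, 0.18, 1.517]
contact_force: [-0.6, -0.7, -0.0]
grip_width: 31.3
```

Call:
{"method": "step_arm", "body": {"deltas": [[0,0,0,0,0,0],[0,0,0,0,0,0],[0,0,0,0,0,0]]}}

```text
time: 4.12
tool_pos: [455.2, -154.8, 201.1]
tcp_rot: [-3.14, 0.18, 1.517]
contact_force: [-3.5, 0.6, 4.3]
grip_width: 24.0
```

Call:
{"method": "step_arm", "body": {"deltas": [[-6.2,0,0.3,0,0.08,0],[-12.4,0,1.0,0,0.16,0],[-18.5,0,2.2,0,0.24,0],[-25.3,0,4.2,0,0.33,0],[-25.3,0,4.2,0,0.33,0]]}}

```text
time: 4.53
tool_pos: [453.6, -181.6, 201.2]
tcp_rot: [-3.14, -0.157, 1.513]
contact_force: [-2.9, 6.9, 9.9]
grip_width: 23.8
```

Run:
```python
from h import *
t=bot.capture('top');s=bot.capture('scene'); save(t,'top3.png');save(s,'scene3.png')
o=bot.get_obs();print(o['time'],o['tool_pos'],o['tcp_rot'],o['contact_force'])
a=cv2.imread('pics/top1.png');b=cv2.imread('pics/top3.png')
f=lambda i:cv2.resize(i[190:270,190:390],(800,320),interpolation=cv2.INTER_CUBIC)
cv2.imwrite('pics/cmp.png',np.vstack([f(a)[:280],f(b)]))
```

```text
4.6333 [ 453.66952997 -180.83584883  201.33482724] [-3.14014411 -0.15151973  1.51433332] [-3.74462004  2.34698977  6.72444455]
```

View pics/cmp.png

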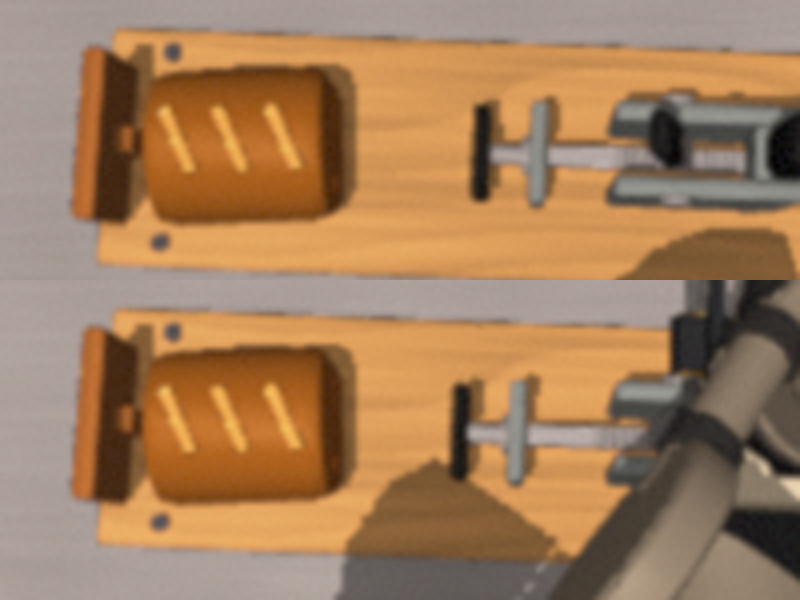

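The upper crop is the start and the lower one is squeezed. The pad moved from column 481 to 460 and the plate from 540 to 518, so about 12 mm of jaw travel, and the grip is working. The top camera sees pad, plate and loaf clearly. I'll keep pumping.

Call:
{"method": "step_arm", "body": {"deltas": [[8.5,0,0.5,0,-0.11,0],[17.0,0,1.9,0,-0.22,0],[25.3,0,4.2,0,-0.33,0],[25.3,0,4.2,0,-0.33,0],[25.3,0,4.2,0,-0.33,0]]}}

```text
time: 5.05
tool_pos: [455.2, -154.5, 200.8]
tcp_rot: [-3.14, 0.184, 1.521]
contact_force: [-2.8, -4.4, 2.5]
grip_width: 23.8
```

Call:
{"method": "step_arm", "body": {"deltas": [[-8.5,0,0.5,0,0.11,0],[-17.0,0,1.9,0,0.22,0],[-25.3,0,4.2,0,0.33,0],[-25.3,0,4.2,0,0.33,0],[-25.3,0,4.2,0,0.33,0]]}}

```text
time: 5.47
tool_pos: [453.6, -181.0, 201.1]
tcp_rot: [-3.14, -0.151, 1.513]
contact_force: [-2.5, 1.6, 4.8]
grip_width: 23.6
```

Call:
{"method": "step_arm", "body": {"deltas": [[8.5,0,0.5,0,-0.11,0],[17.0,0,1.9,0,-0.22,0],[25.3,0,4.2,0,-0.33,0],[25.3,0,4.2,0,-0.33,0],[25.3,0,4.2,0,-0.33,0]]}}

```text
time: 5.88
tool_pos: [455.2, -154.3, 200.6]
tcp_rot: [-3.14, 0.185, 1.521]
contact_force: [-2.8, -4.1, -0.3]
grip_width: 23.8
```

Call:
{"method": "step_arm", "body": {"deltas": [[-8.5,0,0.5,0,0.11,0],[-17.0,0,1.9,0,0.22,0],[-25.3,0,4.2,0,0.33,0],[-25.3,0,4.2,0,0.33,0],[-25.3,0,4.2,0,0.33,0]]}}

```text
time: 6.3
tool_pos: [453.6, -180.8, 200.9]
tcp_rot: [-3.14, -0.15, 1.513]
contact_force: [-2.9, 2.4, 3.6]
grip_width: 24.1
```

```bash
cat >> h.py <<'E'
QT=np.array([450.87,-173.47,1.5128]) # pose fitted in the top camera alone
def strip(c,z,ys,q=QT,x0=60,x1=340):
    "mean BGR profile along clamp x"
    xs=np.arange(x0,x1,.5); a=q[2]; im=c['color'][:,:,::-1].astype(np.float32)
    X,Y=np.meshgrid(xs,ys)
    P=np.c_[(q[0]+X*np.cos(a)-Y*np.sin(a)).ravel(),(q[1]+X*np.sin(a)+Y*np.cos(a)).ravel(),np.full(X.size,z)]
    u=proj(c,P).astype(np.float32).reshape(len(ys),len(xs),2)
    return xs,cv2.remap(im,u[...,0],u[...,1],cv2.INTER_CUBIC).mean(0)
def meas(c,q=QT,ys=np.arange(-20,-10,1.)):
    xs,p=strip(c,81,ys,q); r=p[:,2]; d=p[:,2]-p[:,0]   # wood/loaf: red>blue; pad/plate: grey
    g=np.clip(45-d,0,None)
    bl=r<60; 
    from scipy.ndimage import label
    lab,n=label(g>10); out=[]
    for i in range(1,n+1):
        m=lab==i
        if m.sum()>4: out.append((round(float((xs[m]*g[m]).sum()/g[m].sum()),1),int(r[m].min()),round(m.sum()/2.,1)))
    return out
E
python3 - <<'E'
from h import *
class C(dict):pass
t=bot.capture('top'); save(t,'top4.png')
for n in (1,3,4):
    t2=dict(t); t2['color']=cv2.imread(f'pics/top{n}.png')[:,:,::-1]; print(n,meas(t2))
    if n!=3:
        xs,p=strip(t2,81,np.arange(-20,-10,1.)); print(np.c_[xs,p][::8].astype(int).tolist())
print(bot.get_obs()['time'])
E
```

```text
1 [(79.2, 116, np.float64(9.0)), (112.3, 26, np.float64(7.0))]
[[60, 90, 156, 219], [64, 89, 155, 219], [68, 71, 124, 175], [72, 54, 88, 122], [76, 102, 112, 119], [80, 136, 142, 141], [84, 111, 133, 156], [88, 91, 155, 218], [92, 91, 158, 222], [96, 91, 158, 222], [100, 79, 136, 193], [104, 55, 94, 132], [108, 32, 55, 77], [112, 25, 25, 26], [116, 35, 54, 74], [120, 80, 140, 199], [124, 92, 158, 223], [128, 90, 156, 219], [132, 89, 154, 217], [136, 90, 154, 217], [140, 88, 152, 215], [144, 87, 152, 213], [148, 87, 151, 212], [152, 86, 149, 211], [156, 85, 149, 210], [160, 87, 150, 211], [164, 85, 147, 209], [168, 85, 147, 208], [172, 85, 147, 209], [176, 85, 148, 208], [180, 85, 147, 209], [184, 84, 146, 206], [188, 61, 105, 149], [192, 46, 81, 114], [196, 27, 55, 88], [200, 14, 42, 79], [204, 13, 40, 73], [208, 20, 61, 108], [212, 25, 88, 157], [216, 27, 94, 166], [220, 29, 95, 169], [224, 30, 96, 169], [228, 35, 98, 169], [232, 64, 142, 210], [236, 80, 167, 234], [240, 57, 135, 202], [244, 32, 95, 167], [248, 29, 94, 168], [252, 29, 94, 168], [256, 28, 93, 167], [260, 33, 97, 168]
[... 1236 characters left out ...]
, 43, 82], [204, 13, 41, 75], [208, 20, 62, 112], [212, 26, 90, 161], [216, 30, 97, 171], [220, 33, 98, 175], [224, 28, 97, 173], [228, 34, 100, 173], [232, 67, 146, 214], [236, 82, 173, 238], [240, 58, 138, 206], [244, 31, 98, 172], [248, 30, 96, 172], [252, 32, 98, 172], [256, 29, 96, 171], [260, 34, 100, 173], [264, 64, 142, 211], [268, 80, 170, 236], [272, 51, 126, 200], [276, 28, 96, 171], [280, 28, 95, 170], [284, 29, 95, 170], [288, 31, 96, 170], [292, 32, 97, 168], [296, 63, 141, 206], [300, 82, 170, 231], [304, 54, 121, 189], [308, 27, 92, 166], [312, 39, 88, 145], [316, 45, 79, 114], [320, 21, 44, 73], [324, 20, 39, 68], [328, 20, 39, 69], [332, 22, 41, 70], [336, 22, 49, 86]]
6.35
```

The measurement works: 12 mm per squeeze, and the plate-to-pad spacing is 33.0 mm with the pad free. The pad face is about 40 mm short of the loaf, so three more cycles.

Call:
{"method": "step_arm", "body": {"deltas": [[8.5,0,0.5,0,-0.11,0],[17.0,0,1.9,0,-0.22,0],[25.3,0,4.2,0,-0.33,0],[25.3,0,4.2,0,-0.33,0],[25.3,0,4.2,0,-0.33,0]]}}

```text
time: 6.77
tool_pos: [455.2, -154.1, 200.5]
tcp_rot: [-3.14, 0.186, 1.522]
contact_force: [-2.6, -6.0, -1.0]
grip_width: 23.7
```

Call:
{"method": "step_arm", "body": {"deltas": [[-8.5,0,0.5,0,0.11,0],[-17.0,0,1.9,0,0.22,0],[-25.3,0,4.2,0,0.33,0],[-25.3,0,4.2,0,0.33,0],[-25.3,0,4.2,0,0.33,0]]}}

```text
time: 7.18
tool_pos: [453.7, -180.6, 200.9]
tcp_rot: [-3.139, -0.149, 1.513]
contact_force: [-2.4, 3.3, 2.9]
grip_width: 23.9
```

Call:
{"method": "step_arm", "body": {"deltas": [[8.5,0,0.5,0,-0.11,0],[17.0,0,1.9,0,-0.22,0],[25.3,0,4.2,0,-0.33,0],[25.3,0,4.2,0,-0.33,0],[25.3,0,4.2,0,-0.33,0]]}}

```text
time: 7.6
tool_pos: [455.2, -153.9, 200.5]
tcp_rot: [-3.14, 0.187, 1.522]
contact_force: [-3.9, -4.8, -4.2]
grip_width: 24.1
```

Call:
{"method": "step_arm", "body": {"deltas": [[-8.5,0,0.5,0,0.11,0],[-17.0,0,1.9,0,0.22,0],[-25.3,0,4.2,0,0.33,0],[-25.3,0,4.2,0,0.33,0],[-25.3,0,4.2,0,0.33,0]]}}

```text
time: 8.02
tool_pos: [453.7, -180.6, 201.0]
tcp_rot: [-3.139, -0.147, 1.513]
contact_force: [-2.2, 3.3, 2.7]
grip_width: 23.9
```

Call:
{"method": "step_arm", "body": {"deltas": [[8.5,0,0.5,0,-0.11,0],[17.0,0,1.9,0,-0.22,0],[25.3,0,4.2,0,-0.33,0],[25.3,0,4.2,0,-0.33,0],[25.3,0,4.2,0,-0.33,0]]}}

```text
time: 8.43
tool_pos: [455.2, -153.8, 200.5]
tcp_rot: [-3.14, 0.188, 1.522]
contact_force: [-2.4, -5.0, -4.6]
grip_width: 23.7
```

Call:
{"method": "step_arm", "body": {"deltas": [[-8.5,0,0.5,0,0.11,0],[-17.0,0,1.9,0,0.22,0],[-25.3,0,4.2,0,0.33,0],[-25.3,0,4.2,0,0.33,0],[-25.3,0,4.2,0,0.33,0]]}}

```text
time: 8.85
tool_pos: [453.7, -180.5, 201.0]
tcp_rot: [-3.139, -0.146, 1.513]
contact_force: [-2.2, 2.6, 3.1]
grip_width: 23.9
```

```bash
cat >> h.py <<'E'
def look(n):
    t=bot.capture('top'); save(t,n+'.png'); xs,p=strip(t,81,np.arange(-20,-10,1.))
    g=p[:,1]; k=[xs[i] for i in range(2,len(xs)-2) if xs[i]>215 and g[i]==g[i-2:i+3].max() and g[i]>135]
    o=bot.get_obs(); print(meas(t),'slits',k,'t',round(o['time'],2),o['tool_pos'].round(1),o['tcp_rot'].round(3),'F',o['contact_force'].round(1))
E
python3 -c "
from h import *
look('top5')"
```

```text
[(150.7, 75, np.float64(12.0)), (184.2, 20, np.float64(12.0))] slits [np.float64(235.5), np.float64(267.5), np.float64(299.5)] t 8.9 [ 453.7 -180.3  201. ] [-3.139 -0.145  1.515] F [-2.7  1.   0.9]
```

Call:
{"method": "step_arm", "body": {"deltas": [[8.5,0,0.5,0,-0.11,0],[17.0,0,1.9,0,-0.22,0],[25.3,0,4.2,0,-0.33,0],[25.3,0,4.2,0,-0.33,0],[25.3,0,4.2,0,-0.33,0]]}}

```text
time: 9.32
tool_pos: [455.2, -153.6, 200.5]
tcp_rot: [-3.141, 0.188, 1.522]
contact_force: [-3.4, -4.2, -3.7]
grip_width: 23.6
```

Call:
{"method": "step_arm", "body": {"deltas": [[-8.5,0,0.5,0,0.11,0],[-17.0,0,1.9,0,0.22,0],[-25.3,0,4.2,0,0.33,0],[-25.3,0,4.2,0,0.33,0],[-25.3,0,4.2,0,0.33,0]]}}

```text
time: 9.73
tool_pos: [453.7, -180.3, 201.1]
tcp_rot: [-3.139, -0.146, 1.514]
contact_force: [-3.0, 3.5, 2.9]
grip_width: 23.8
```

```bash
python3 -c "
from h import *
look('top6')"
```

```text
[(162.2, 70, np.float64(12.0)), (194.0, 19, np.float64(13.5))] slits [np.float64(238.5), np.float64(270.0), np.float64(302.0)] t 9.78 [ 453.7 -180.1  201.1] [-3.139 -0.145  1.515] F [-3.   2.5  2.3]
```

Call:
{"method": "step_arm", "body": {"deltas": [[8.5,0,0.5,0,-0.11,0],[17.0,0,1.9,0,-0.22,0],[25.3,0,4.2,0,-0.33,0],[25.3,0,4.2,0,-0.33,0],[25.3,0,4.2,0,-0.33,0]]}}

```text
time: 10.2
tool_pos: [455.2, -153.6, 200.6]
tcp_rot: [-3.141, 0.188, 1.523]
contact_force: [-4.3, -4.7, -4.5]
grip_width: 24.0
```

Call:
{"method": "step_arm", "body": {"deltas": [[-8.5,0,0.5,0,0.11,0],[-17.0,0,1.9,0,0.22,0],[-25.3,0,4.2,0,0.33,0],[-25.3,0,4.2,0,0.33,0],[-25.3,0,4.2,0,0.33,0]]}}

```text
time: 10.62
tool_pos: [453.7, -180.3, 201.1]
tcp_rot: [-3.139, -0.146, 1.514]
contact_force: [-3.2, 2.8, 3.7]
grip_width: 23.7
```

```bash
python3 -c "
from h import *
look('top7')"
```

```text
[(173.5, 65, np.float64(13.5)), (205.2, 19, np.float64(14.0))] slits [np.float64(247.0), np.float64(279.0), np.float64(309.5)] t 10.67 [ 453.7 -180.1  201.1] [-3.139 -0.144  1.515] F [-4.1  2.4  2.2]
```

```bash
python3 -c "
from h import *
f=lambda n:cv2.resize(cv2.imread(n)[195:262,195:355],(800,335),interpolation=cv2.INTER_CUBIC)[:298]
cv2.imwrite('pics/cmp2.png',np.vstack([f('pics/top6.png'),f('pics/top7.png')]))
t=bot.capture('top'); xs,p=strip(t,81,np.arange(-20,-10,1.),x0=160,x1=232); print(np.c_[xs,p][::4].astype(int).tolist())"
```

```text
[[160, 60, 103, 147], [162, 52, 88, 125], [164, 50, 82, 115], [166, 50, 73, 97], [168, 53, 62, 72], [170, 64, 68, 68], [172, 92, 96, 96], [174, 123, 128, 128], [176, 139, 145, 144], [178, 138, 145, 147], [180, 122, 139, 156], [182, 101, 140, 180], [184, 89, 149, 208], [186, 87, 151, 214], [188, 81, 141, 198], [190, 65, 112, 158], [192, 52, 90, 128], [194, 48, 84, 118], [196, 43, 73, 103], [198, 28, 48, 69], [200, 17, 25, 34], [202, 15, 17, 19], [204, 21, 24, 26], [206, 26, 29, 32], [208, 28, 30, 33], [210, 29, 34, 42], [212, 24, 34, 57], [214, 17, 38, 72], [216, 14, 40, 74], [218, 13, 42, 76], [220, 16, 54, 96], [222, 23, 73, 129], [224, 26, 87, 155], [226, 29, 94, 167], [228, 30, 95, 171], [230, 31, 98, 172]]
```

View pics/cmp2.png

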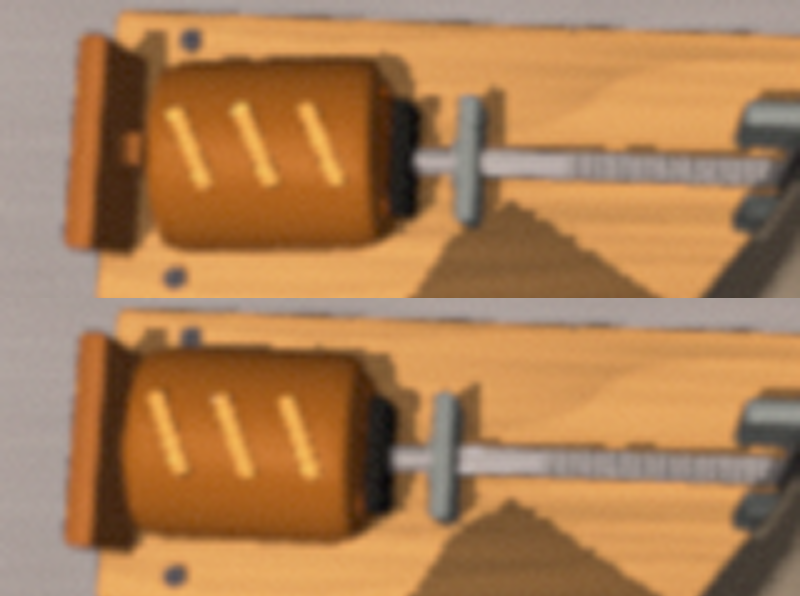

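Lower crop: the loaf now stands close to the stop, the pad is on the loaf at column 378 and the plate at 445. The pad is only slightly pressed. The next squeeze goes in stages.

Call:
{"method": "step_arm", "body": {"deltas": [[8.5,0,0.5,0,-0.11,0],[17.0,0,1.9,0,-0.22,0],[25.3,0,4.2,0,-0.33,0],[25.3,0,4.2,0,-0.33,0],[25.3,0,4.2,0,-0.33,0]]}}

```text
time: 11.13
tool_pos: [455.2, -153.6, 200.6]
tcp_rot: [-3.14, 0.188, 1.523]
contact_force: [-4.1, -3.6, -4.0]
grip_width: 24.1
```

Call:
{"method": "step_arm", "body": {"deltas": [[-8.5,0,0.5,0,0.11,0],[-15.5,0,1.6,0,0.2,0],[-15.5,0,1.6,0,0.2,0],[-15.5,0,1.6,0,0.2,0]]}}

```text
time: 11.47
tool_pos: [454.3, -169.3, 202.0]
tcp_rot: [-3.14, -0.018, 1.515]
contact_force: [-2.4, 6.2, 3.2]
grip_width: 23.5
```

```bash
cat >> h.py <<'E'
def edges(t):
    "subpixel-ish: plate centre (z86) from blue channel peak; pad rear edge (red falls through 80 beyond plate)"
    xs,p=strip(t,81,np.arange(-20,-10,1.),x0=140,x1=232); b=p[:,0]-0.45*p[:,2]
    w=np.clip(b-20,0,None); pl=(xs*w).sum()/w.sum()
    i=[k for k in range(len(xs)-1) if xs[k]>pl+8 and p[k,2]>=60>p[k+1,2]][:1]
    j=[k for k in range(len(xs)-1) if xs[k]>pl+15 and p[k,2]<50<=p[k+1,2]][:1]
    print('plate',round(pl,1),'pad rear',xs[i],'pad front',xs[j],'rear-plate',xs[i]-pl)
def old(n):
    t=dict(bot.capture('top')); t['color']=cv2.imread(f'pics/{n}.png')[:,:,::-1]; return t
E
python3 -c "
from h import *
look('top8')
t=bot.capture('top')
for n in ['top4','top5','top6','top7','top8']:
    t=dict(t);t['color']=cv2.imread(f'pics/{n}.png')[:,:,::-1]
    try: print(n); edges(t)
    except Exception as e: print(e)
"
```

```text
[(71.1, 114, np.float64(10.0)), (180.2, 63, np.float64(13.0)), (211.4, 13, np.float64(14.0))] slits [np.float64(254.0), np.float64(285.0), np.float64(317.0)] t 11.52 [ 454.3 -169.2  202.1] [-3.14  -0.017  1.516] F [-3.5  5.   3. ]
top4
plate nan pad rear [] pad front [] rear-plate []
top5
plate 152.4 pad rear [178.] pad front [188.5] rear-plate [25.60493458]
top6
plate 164.2 pad rear [187.] pad front [200.] rear-plate [22.77070675]
top7
plate 175.8 pad rear [198.] pad front [211.] rear-plate [22.22564781]
top8
plate 182.5 pad rear [204.5] pad front [217.] rear-plate [22.01339963]h.py:48: RuntimeWarning: invalid value encountered in scalar divide
  w=np.clip(b-20,0,None); pl=(xs*w).sum()/w.sum()
```

Call:
{"method": "step_arm", "body": {"deltas": [[-5.1,0,0.2,0,0.065,0],[-10.1,0,0.6,0,0.13,0],[-10.1,0,0.6,0,0.13,0],[-10.1,0,0.6,0,0.13,0]]}}

```text
time: 11.9
tool_pos: [453.8, -179.4, 201.3]
tcp_rot: [-3.139, -0.147, 1.516]
contact_force: [-3.7, 5.7, 4.2]
grip_width: 24.1
```

```bash
python3 -c "
from h import *
look('top9')
edges(old('top9'))
"
```

```text
[(184.0, 66, np.float64(13.5)), (214.2, 16, np.float64(14.5))] slits [np.float64(257.5), np.float64(288.5), np.float64(319.0)] t 11.95 [ 453.8 -179.3  201.3] [-3.139 -0.146  1.516] F [-4.   3.7  3.6]
plate 186.2 pad rear [207.] pad front [220.] rear-plate [20.80229989]
```

Call:
{"method": "step_arm", "body": {"deltas": [[8.5,0,0.5,0,-0.11,0],[17.0,0,1.9,0,-0.22,0],[25.3,0,4.2,0,-0.33,0],[25.3,0,4.2,0,-0.33,0],[25.3,0,4.2,0,-0.33,0]]}}

```text
time: 12.42
tool_pos: [455.2, -153.4, 200.6]
tcp_rot: [-3.14, 0.187, 1.523]
contact_force: [-3.2, -3.1, -4.7]
grip_width: 24.2
```

```bash
python3 -c "
from h import *
look('top10')
edges(old('top10'))
"
```

```text
[(93.0, 130, np.float64(14.5)), (161.4, 34, np.float64(98.5)), (214.2, 15, np.float64(14.5))] slits [np.float64(257.5), np.float64(288.5), np.float64(319.0)] t 12.47 [ 455.2 -153.6  200.6] [-3.141  0.186  1.521] F [-3.2 -0.1 -2.6]
plate 161.6 pad rear [196.5] pad front [220.5] rear-plate [34.85090248]
```

Call:
{"method": "step_arm", "body": {"deltas": [[-6.2,0,0.3,0,0.08,0],[-12.4,0,1.0,0,0.16,0],[-12.4,0,1.0,0,0.16,0],[-12.4,0,1.0,0,0.16,0]]}}

```text
time: 12.85
tool_pos: [454.5, -165.9, 202.1]
tcp_rot: [-3.141, 0.02, 1.515]
contact_force: [-2.7, 7.7, 1.3]
grip_width: 23.8
```

```bash
python3 -c "
from h import *
look('top11')
edges(old('top11'))
"
```

```text
[(71.1, 108, np.float64(12.5)), (95.0, 114, np.float64(9.0)), (190.3, 59, np.float64(15.5)), (214.3, 15, np.float64(14.5))] slits [np.float64(257.5), np.float64(288.5), np.float64(319.0)] t 12.9 [ 454.5 -165.8  202. ] [-3.141  0.021  1.516] F [-3.1  5.6  0.6]
plate 192.4 pad rear [207.] pad front [220.5] rear-plate [14.60037854]
```

Run:
```python
from h import *
t=bot.capture('top'); save(t,'top12.png')
for n,a in (('top1',70),('top3',85),('top4',100),('top5',140),('top9',174),('top12',180)):
    t=dict(t);t['color']=cv2.imread(f'pics/{n}.png')[:,:,::-1]
    for ys in (np.arange(-20,-10,1.),np.arange(-26,-18,1.)):
        xs,p=strip(t,81,ys,x0=a,x1=a+65); b=p[:,0]-0.45*p[:,2]; w=np.clip(b-20,0,None); pl=(xs*w).sum()/w.sum()
        i=next(k for k in range(len(xs)-1) if xs[k]>pl+6 and p[k,2]>=60>p[k+1,2])
        print(n,round(pl,1),xs[i],round(xs[i]-pl,1))
f=lambda n:cv2.resize(cv2.imread(n)[200:260,195:315],(600,300),interpolation=cv2.INTER_CUBIC)
cv2.imwrite('pics/cmp3.png',np.vstack([f('pics/top9.png'),f('pics/top12.png')]))
o=bot.get_obs();print(o['time'],o['contact_force'])
```

```text
top1 79.8 108.5 28.7
top1 79.7 109.5 29.8
top3 92.4 120.5 28.1
top3 92.3 121.5 29.2
top4 116.3 143.5 27.2
top4 116.5 145.0 28.5
top5 152.4 178.0 25.6
top5 152.3 179.5 27.2
top9 186.2 207.0 20.8
top9 186.4 208.5 22.1
top12 192.4 207.0 14.6
top12 192.3 208.5 16.2
13.0 [-2.99111956  5.72241772 -0.06396216]
```

View pics/cmp3.png

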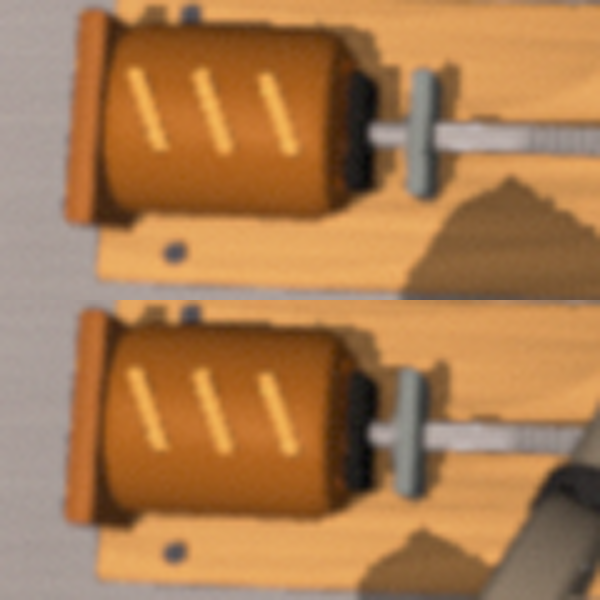

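The loaf is home: loaf and pad haven't moved between the two crops, and the plate has closed from column 423 to 410. Allowing for the viewing-angle trend in the free spacing, the pad is pushed in about 9.3 mm. I'll squeeze about 0.05 rad more, for roughly 11.3 mm.

Call:
{"method": "step_arm", "body": {"deltas": [[-1.9,0,0,0,0.025,0],[-3.9,0,0.1,0,0.05,0],[-3.9,0,0.1,0,0.05,0],[-3.9,0,0.1,0,0.05,0]]}}

```text
time: 13.33
tool_pos: [454.3, -169.6, 202.1]
tcp_rot: [-3.14, -0.029, 1.517]
contact_force: [-2.3, 6.7, 0.8]
grip_width: 23.9
```

```bash
python3 -c "
from h import *
look('top13')
edges(old('top13'))
c=bot.capture('wrist'); save(c,'w6.png')
cv2.imwrite('pics/w6c.png',cv2.resize(c['color'][:240,200:440,::-1],(600,600)))
"
```

```text
[(66.0, 115, np.float64(9.0)), (191.7, 62, np.float64(16.0)), (214.3, 15, np.float64(14.5))] slits [np.float64(257.5), np.float64(288.5), np.float64(319.0)] t 13.38 [ 454.3 -169.5  202.1] [-3.14  -0.029  1.517] F [-3.1  5.7  1. ]
plate 193.7 pad rear [207.] pad front [220.5] rear-plate [13.34318906]
```

View pics/w6c.png

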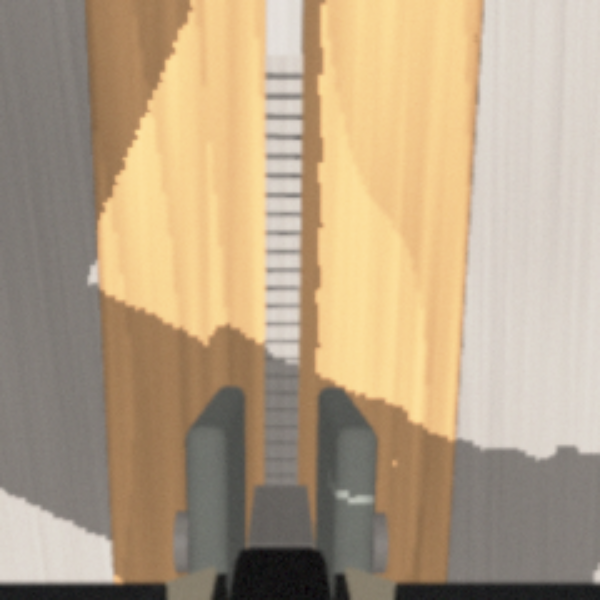

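The wrist view shows only the bar's teeth and the housing; the pad is out of its frame. From the top view the pad is pushed in about 11 mm, the loaf is still home and the trigger is held. I'll hand it in.

```bash
python3 -c "
from h import *
look('top14'); edges(old('top14'))
print(bot.close_job())"
```

```text
[(66.3, 114, np.float64(9.5)), (191.7, 63, np.float64(16.0)), (214.3, 14, np.float64(14.5))] slits [np.float64(257.5), np.float64(288.5), np.float64(319.0)] t 13.53 [ 454.3 -169.5  202.2] [-3.14  -0.028  1.517] F [-3.7  5.3  2.3]
plate 193.6 pad rear [207.] pad front [220.5] rear-plate [13.35411493]
the job is handed in; nothing more can be done
None
```

The loaf is held firmly against the end stop. I handed the job in at 13.5 s with the gripper still pinching the trigger and holding it squeezed. I worked the jaw only by the trigger, and did not touch the loaf, jaw or bystanders.

**What I did:** I pinched the paddle across its width and pumped it through nine full squeezes, about 12 mm of jaw travel each. I did the last of those and the final part-squeeze in stages, checking the jaw with the top camera.

**Last checks:**
- **Loaf:** it stopped moving in the last pictures while the jaw plate kept closing, so it is against the stop.
- **Pad:** it is pushed in about 11 mm of its 24 mm. This is read from camera pixels, with two estimates of about 10.5 and 10.9 mm; I take it as good to 1–1.5 mm.
- **Force:** about 5–6 N at the paddle, against 1–4 N in most squeezes before the loaf met the stop.

**What disagreed:**
- Early on, the wrist and top cameras differed by 5–8 mm on where the clamp stood. I used a value in between, and the grip closed cleanly.
- The pad-to-plate spacing in the top view shrank with position even with the pad free, so I corrected for that trend.
- The last wrist picture did not show the pad, so its depth rests on the top camera alone.

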